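# Load a circuit board into the microscope's board holder

## Task

Load the green circuit board with the black heatsink for inspection: lay it level across the two narrow ledges of the board holder on the carriage, centred along the jaws, and let go of it, then slide the red-knobbed jaw snug against it so that it is held against the fixed jaw, and push the carriage by its black knob fully home against its stop under the microscope. Set the board down gently without dropping it, do not bump the microscope, and leave everything else on the bench where it is.

Things in the scene. Friction and masses are not known exactly. Their poses are not given: they have to be found in the camera images.
- board: green board to load: 100 (x) x 80 (y) x 2.4 mm, 0.16 kg. Origin: centre of underside, z up. Black finned heatsink 40 x 40 mm at its middle, top 31.4 mm above the underside: take it by its +y and -y faces; beside those only parts under 2 mm high. Towards +x a green terminal block, towards -x three capacitors, up to 14 mm above the underside. Either end may face the sliding jaw
- pad: dark grey foam pad, fixed, 130 x 110 x 12 mm, on which the board starts. Origin: centre of its underside
- seat (a point): on the carriage, 75 mm up, at ledge height: where the centre of the board's underside belongs when clamped. x: from sliding to fixed jaw; y: along the slide, towards the microscope; z up. Each jaw has a brass ledge 9 mm wide, 70 mm long (y), backed by a black wall 6 mm high. Wall faces: fixed jaw x = +50 mm, sliding jaw x = -60 mm + joint jaw. Between the ledges: open, 25 mm deep
- jaw (a joint): travel (m) of the sliding jaw, on the robot's side, with its ledge and wall, towards the fixed jaw along seat's x: 0 = fully open, 0.010 = touching a 100 mm board that lies against the fixed jaw, limit 0.016. Starts at 0 to 0.004. Drag about 4 N; stays where left
- jaw_knob (a point): top centre of the red upright knob on the sliding jaw: 18 mm across, 36 mm tall, top 102 mm above the bench, on the jaw's foot (66 mm above the bench). It stands 37 mm behind the jaw's wall face (towards seat's -x), 16 mm clear of the wall's back: pinch it across seat's y, or push it towards seat's +x
- carriage (a joint): travel (m) of the carriage on its rods along seat's y: 0 = fully out, 0.22 = against its stop, with the seat on the microscope's axis. Starts at 0 to 0.04. Drag about 2.5 N; stays where left
- pull_knob (a point): top centre of the black upright knob at the outer end of the carriage's draw bar: 20 mm across, 40 mm tall, top 90 mm above the bench, 190 mm from the seat towards seat's -y. Pinch it or push it to move the carriage
- microscope: white stereo microscope on a boom stand. Origin: on the bench under the optical axis; y: along the slide, towards the pillar. Lowest part: ring light 96 mm across, underside 168 mm above the bench; above it the head, which reaches 75 mm from the axis towards -y and is 0.45 m high
- spool: bystander: a spool of solder wire standing upright, blue flanges 56 mm across, 52 mm tall; origin: centre of its underside
- duster: bystander: a white spray can with a blue band and red nozzle, 60 mm across, 184 mm tall; origin: centre of its underside
- tin: bystander: a round tip-cleaner tin with brass-coloured top, 60 mm across, 22 mm high; origin: centre of its underside
- cutters: bystander: red-handled side cutters, about 150 mm long, lying flat; origin: under its pivot
- marker: bystander: a white marker pen with black cap, 145 mm long, lying flat; origin: centre of its underside
- card: bystander: a small blue circuit card with a steel bracket at one end, about 95 x 70 mm, 18 mm high, lying flat (not the board of this task); origin: centre of its underside
- dish: bystander: a small pale plastic dish, 60 mm across, 12 mm high; origin: centre of its underside
Things that resemble listed ones, but are neither listed nor needed, are in the scene too. Of the things like the board, leave any that is pink or yellow; of the rest the smaller one is meant.

How it is judged:
On the way, in this order (a step that is already met when the one before it is completed fails the run):
1. the board lies level on both ledges, released, before it is clamped (z of board in the frame of seat between -0.0025 and 0.0025 m and y of board in the frame of seat between -0.012 and 0.012 m and angle between board's own z axis and vertical below 0.035 rad and angle between the x axis of board and the x axis of seat, either way round below 0.06 rad and x of board in the frame of seat between -0.0095 and 0.003 m and contact force between the fingers and board below 0.05 N), for 0.2 s.
2. the sliding jaw holds the board against the fixed jaw (z of board in the frame of seat between -0.0025 and 0.0025 m and y of board in the frame of seat between -0.012 and 0.012 m and angle between board's own z axis and vertical below 0.035 rad and angle between the x axis of board and the x axis of seat, either way round below 0.06 rad and x of board in the frame of seat between -0.0025 and 0.0025 m and value of joint jaw above 0.0085 m), for 0.2 s.
3. the carriage is home against its stop, with the board held (all of step 2 and value of joint carriage above 0.216 m), for 0.2 s.
At the end, for the whole second after the job is handed in: Board released, at rest, flat on both ledges (height 2.5 mm, level 2 deg, square 3.4 deg), within 12 mm of the middle along the jaws and 2.5 mm of the seat across them; sliding jaw within 1.5 mm of touching it or tighter; carriage within 4 mm of its stop (all of step 3 and contact force between the fingers and board below 0.05 N and linear speed of board below 0.02 m/s).
It fails at once if the board is dropped or jerked: out of the fingers it moves faster than 0.45 m/s (a free fall of about 10 mm) (linear speed of board above 0.45 m/s and contact force between the fingers and board below 0.05 N).
It fails at once if the microscope is bumped (more than 5 N) (contact force between anything else and microscope above 5 N).
It fails at once if another thing on the bench is moved by more than 30 mm (distance of any of spool, duster, tin, cutters, marker, card, dish from where it was at the start of the episode above 0.03 m).
It also fails if it takes over 67 s, if anything falls off the work surface, if the arm or the gripper's body presses on something with over 40 N, if the wrist force passes 120 N, or if a joint passes its speed limit or range.

## Robot

A 6-joint arm with a two-finger parallel gripper is mounted at the origin on the work surface. World frame = base frame: x ahead of the robot, y to its left, z up, the work surface at z = 0. Lengths are in m, angles in rad, forces in N, time in s.
With the tool pointing down it reaches from about 0.325 to 0.75 m from the base axis. Payload 7.6 kg.
Tool frame: the origin (TCP) lies midway between the tips of the shut fingers; the grasp point (between the pads) lies 19 mm behind it (env.grip_point_offset is the z of the grasp point in the tool frame, in m); z points along the fingers, y is the line along which they close (so a half turn about z gives the same grasp; the last joint's range is limited). The gripper opens to 85 mm and grips with 20 to 120 N. Pads are 22 mm wide; open, the fingers measure 114 mm over their backs; the gripper's body (76 mm by 85 mm) begins 54 mm behind the grasp point. The pads swing forward as they close: fully open they stand 13 mm farther back than shut.
Start: joints at [-1.229, 0.052, 1.401, -0, 1.689, -0.07], TCP at [0.21, -0.481, 0.231] pointing down, gripper open.
Joint ranges: [-2.9, 2.9], [-0.91, 2.17], [0.12, 2.37], [-1.06, 4.2], [0.26, 2.73], [-2.93, 2.93]. Speed limits (rad/s): [2.57, 2.57, 3.01, 3.14, 3.14, 3.14].

## Interface

Orientations are given as a 3x3 rotation matrix whose columns are the frame's x, y, z axes.
In Python, from cell import env gives the robot as it stands. Calls block until the motion is done:
- env.movep(position, orientation): joint-space move of the TCP to a pose.
- env.move_l(position, rotation=None, feed=0.15): straight line of the TCP; rotation=None keeps the orientation; feed is the mean speed in m/s.
- env.move_joints(angles): joint-space move.
- env.open() and env.grab(effort=None): open the fingers fully, or close them until they stop; effort is the grip in N (None keeps the last).
- env.wait(seconds).
- env.solve_ik(position, orientation): joint angles nearest the present ones, or None.
- env.sense(): the state.
- env.grab_frame(name): name is "scene" or "side" or "wrist"; returns the picture (480x640x3 uint8, red, green, blue); there is no depth.
- env.camera_params(name): a dict with "fx", "fy", "cx", "cy" (pixels), "eye" and "rotation" of the camera in the world. Camera axes: x right, y down, z forward; pixel columns grow to the right and rows downward; lengths in m; the calibration is good to about 2 mm. A picture is of the moment at which its call begins: read the wrist's pose just before it. camera_params takes no time and is no camera call; for the wrist camera it gives the pose at the moment of the call.
A pose or a line that the arm cannot do raises env.IKError and nothing moves.
- env.close_job(): hands the job in; it is judged then, once.
The state is a dict: "t": time; "joint_pos": joint angles; "dq": joint speeds; "tau": joint torques, N m; "tool_pos": TCP position; "eef_rot": TCP orientation; "force": force on the tool from outside, world axes, zero at the start; "torque": the same for the moment, N m; "grip_width": opening from 0.0 (shut) to 1.0 (fully open); "grip_force": force on a finger pad.
Only numpy, scipy, OpenCV 4.12 (cv2) and the standard library are available. Lean on these libraries where they do the work, as an engineer would, in place of code of your own. Each camera call takes 0.05 s, during which the arm holds its last target. There are 200 camera calls.

## Working session

There is one attempt and no reset: what is moved stays moved. The work goes in short steps, each a Python script; the robot and the scene stay as the last script left them, time stands still between calls to the robot, and variables do not carry over. Pictures are saved under pics/ and viewed, at most 10 in all, crops included, and the job is handed in when it is done.

```bash
mkdir -p pics; ls; python3 - <<'E'
from cell import env
import cv2,numpy as np
np.set_printoptions(precision=4,suppress=True)
for n in ["scene","side","wrist"]:
    im=env.grab_frame(n); cv2.imwrite(f"pics/{n}0.png",im[:,:,::-1])
    c=env.camera_params(n); print(n,c)
print(env.sense()["t"],env.grip_point_offset)
E
```

```text
pics
scene {'fx': 437.16220247213965, 'fy': 437.16220247213965, 'cx': 323.70246409543313, 'cy': 240.88442081468173, 'eye': array([ 1.3371, -0.2582,  0.7339]), 'rotation': array([[ 0.2524,  0.5892, -0.7676],
       [ 0.9676, -0.1555,  0.1989],
       [-0.0021, -0.7929, -0.6094]])}
side {'fx': 500.2528740441235, 'fy': 500.2528740441235, 'cx': 324.84762201347775, 'cy': 234.14444642671648, 'eye': array([-0.1435,  0.586 ,  1.0496]), 'rotation': array([[-0.6885, -0.5031,  0.5223],
       [-0.7251,  0.4916, -0.4823],
       [-0.0141, -0.7108, -0.7032]])}
wrist {'fx': 394.32014223354395, 'fy': 394.32014223354395, 'cx': 315.1491244038867, 'cy': 233.05353467772278, 'eye': array([ 0.2862, -0.4483,  0.3738]), 'rotation': array([[ 0.3996, -0.8666, -0.299 ],
       [-0.9167, -0.378 , -0.1294],
       [-0.0009,  0.3258, -0.9454]])}
0.15 -0.0187
```

View pics/scene0.png

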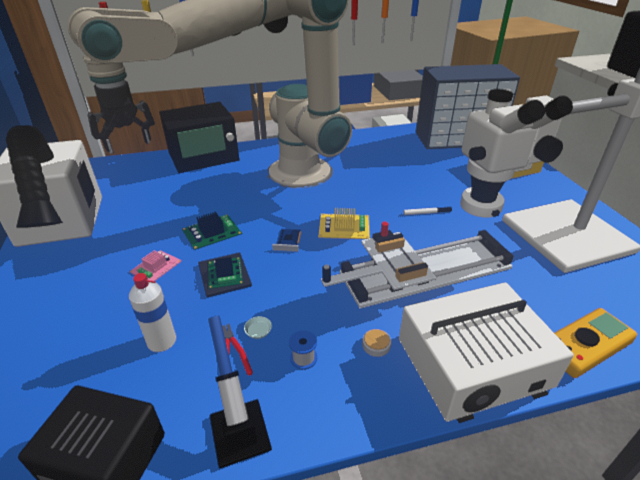

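View pics/side0.png

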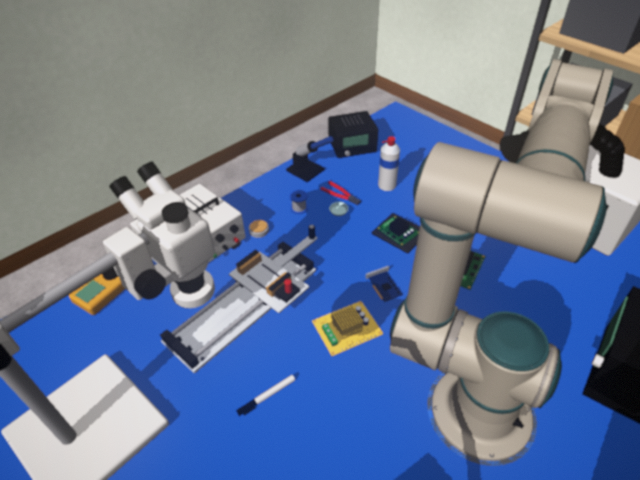

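Scene: green candidates are A (211,230) and B (225,273, on a dark pad); there are also a pink one at (155,264) and a yellow one at (345,226). The carriage sits at about (400,265), jaw knob (384,230), pull knob (326,273), microscope (483,200). I'll enlarge A and B to compare them.

```bash
python3 - <<'E'
import cv2,numpy as np
a=cv2.imread("pics/scene0.png")
c1=cv2.resize(a[200:300,130:290],None,fx=5,fy=5,interpolation=cv2.INTER_CUBIC)
cv2.imwrite("pics/c1.png",c1)
b=cv2.resize(a[205:310,310:520],None,fx=3.8,fy=3.8,interpolation=cv2.INTER_CUBIC)
cv2.imwrite("pics/c2.png",b)
E
```

```text
(no output)
```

View pics/c1.png

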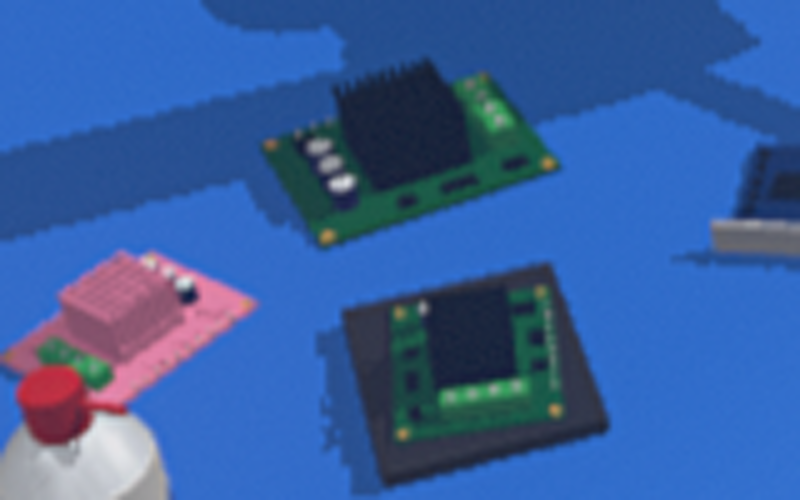

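View pics/c2.png

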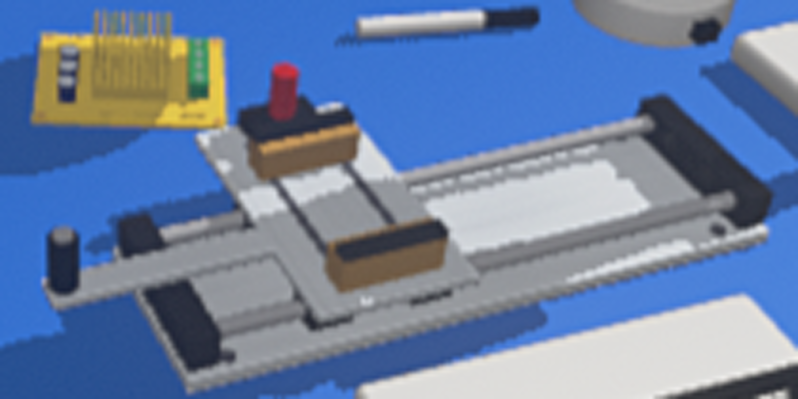

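View pics/wrist0.png

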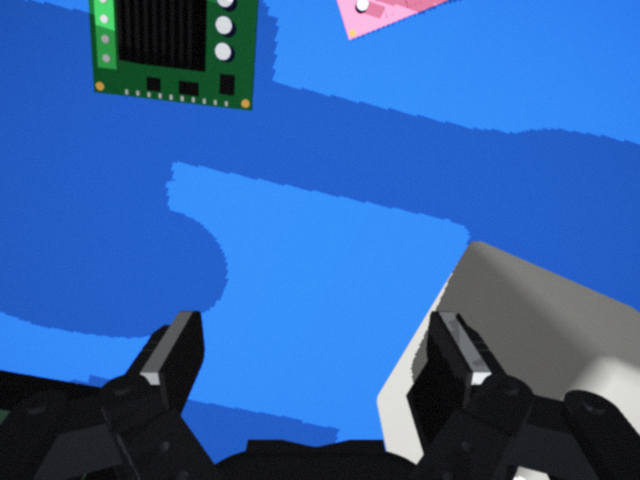

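```bash
cat > h.py <<'E'
import numpy as np,cv2
from cell import env
np.set_printoptions(precision=4,suppress=True)
def ray(c,uv,z):
    d=c["rotation"]@np.array([(uv[0]-c["cx"])/c["fx"],(uv[1]-c["cy"])/c["fy"],1])
    return c["eye"]+d*(z-c["eye"][2])/d[2]
def down(yaw):  # tool z down, tool y (closing line) at angle yaw in world
    y=np.array([np.cos(yaw),np.sin(yaw),0]);z=np.array([0,0,-1.]);return np.c_[np.cross(y,z),y,z]
E
python3 - <<'E'
from h import *
c=env.camera_params("scene")
f=lambda p,s,o:((p[0]+.5)/s-.5+o[0],(p[1]+.5)/s-.5+o[1])
for n,P,z in [("A",[(262,142),(487,72),(562,168),(322,248)],.0024),("B",[(388,305),(548,287),(573,415),(393,441)],.0144),("pad",[(343,312),(550,265),(608,428),(388,485)],.012)]:
    Q=np.array([ray(c,f(p,5,(130,200)),z) for p in P])
    print(n,Q.mean(0),np.linalg.norm(Q-np.roll(Q,-1,0),axis=1)); print(Q[:,:2])
g=lambda p,z:ray(c,f(p,3.8,(310,205)),z)
print("jk",g((285,70),.102),"pk",g((63,234),.09))
print("fixed wall top", g((328,242),.081),g((445,225),.081),"slide wall top",g((250,148),.081),g((357,118),.081))
w=env.camera_params("wrist")
print("A wrist holes",ray(w,(99,86),.0024),ray(w,(246,104),.0024))
print(env.sense()["tool_pos"],env.sense()["eef_rot"])
E
```

```text
A [ 0.2884 -0.3148  0.0024] [0.1362 0.1132 0.1382 0.1128]
[[ 0.2539 -0.3959]
 [ 0.2145 -0.2655]
 [ 0.3228 -0.2326]
 [ 0.3624 -0.3651]]
B [ 0.4888 -0.2918  0.0144] [0.0808 0.1001 0.0847 0.1028]
[[ 0.4349 -0.3318]
 [ 0.4413 -0.2513]
 [ 0.5414 -0.2497]
 [ 0.5377 -0.3343]]
pad [ 0.4922 -0.2939  0.012 ] [0.1068 0.1325 0.1046 0.1338]
[[ 0.4317 -0.3546]
 [ 0.4204 -0.2484]
 [ 0.5521 -0.2345]
 [ 0.5645 -0.3383]]
jk [0.5092 0.114  0.102 ] pk [ 0.6179 -0.0662  0.09  ]
fixed wall top [0.6552 0.0874 0.081 ] [0.6586 0.1615 0.081 ] slide wall top [0.5572 0.0737 0.081 ] [0.5449 0.1524 0.081 ]
A wrist holes [ 0.2183 -0.2692  0.0024] [ 0.256  -0.3935  0.0024]
[ 0.2101 -0.4809  0.2307] [[ 0.9164  0.4003 -0.0004]
 [ 0.4003 -0.9164  0.0011]
 [ 0.0001 -0.0012 -1.    ]]
```

A measures about 137x113 mm on the bench, so it is the larger decoy. B measures about 100x80 mm on the foam pad and has a black heatsink, so B at (225,273) is the board I want. Next I take wrist views from above the carriage and above B.

```bash
python3 - <<'E'
from h import *
import json
def snap(n):
    env.wait(0.2); c=env.camera_params("wrist"); im=env.grab_frame("wrist")
    cv2.imwrite(f"pics/{n}.png",im[:,:,::-1]); json.dump({k:np.array(v).tolist() for k,v in c.items()},open(f"pics/{n}.json","w"))
    return c,im
env.movep([.55,.09,.27],down(np.radians(-85.5))); snap("wc")
print(env.sense()["t"])
env.movep([.46,-.292,.22],down(-np.pi/2)); c,im=snap("wb")
print(env.sense()["t"])
E
cat >> h.py <<'E'
import json
def load(n): return {k:np.array(v) for k,v in json.load(open(f"pics/{n}.json")).items()}
E
python3 - <<'E'
from h import *
im=cv2.imread("pics/wb.png");c=load("wb")
hsv=cv2.cvtColor(im,cv2.COLOR_BGR2HSV)
m=cv2.inRange(hsv,(45,80,30),(85,255,255))
n,l,s,ct=cv2.connectedComponentsWithStats(cv2.morphologyEx(m,cv2.MORPH_CLOSE,np.ones((9,9))))
i=1+s[1:,4].argmax();print(s[1:],ct[1:])
cn=max(cv2.findContours((l==i).astype(np.uint8),cv2.RETR_EXTERNAL,cv2.CHAIN_APPROX_NONE)[0],key=len)
W=np.array([ray(c,p[0],.0144)[:2] for p in cn])*1000
r=cv2.minAreaRect(W.astype(np.float32));print(r,cv2.boxPoints(r))
E
```

```text
2.7667
4.4833
[[ 270  104   97  118 7994]
 [ 504  205   37   38  558]
 [ 261  291  151  114 6977]
 [ 336  388    9    6   24]
 [ 330  394    2    2    4]] [[316.167  157.9671]
 [521.8029 223.052 ]
 [334.7297 341.9855]
 [341.125  390.875 ]
 [330.5    394.5   ]]
((486.77203369140625, -293.3624572753906), (81.57513427734375, 101.66710662841797), 88.41317749023438) [[ 434.8285 -332.7267]
 [ 536.4567 -335.5421]
 [ 538.7156 -253.9982]
 [ 437.0874 -251.1829]]
```

View pics/wc.png

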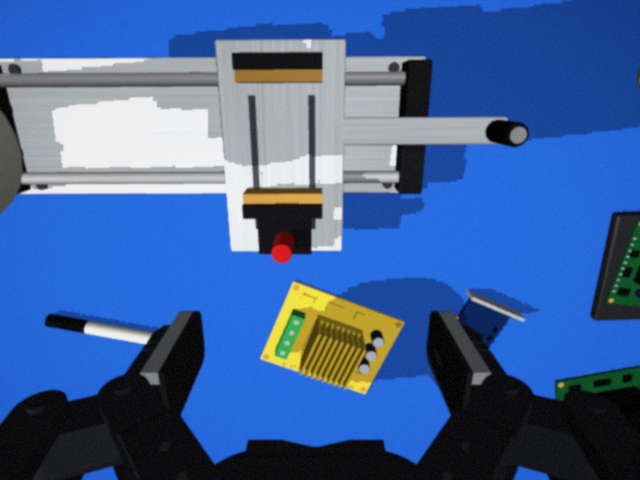

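View pics/wb.png

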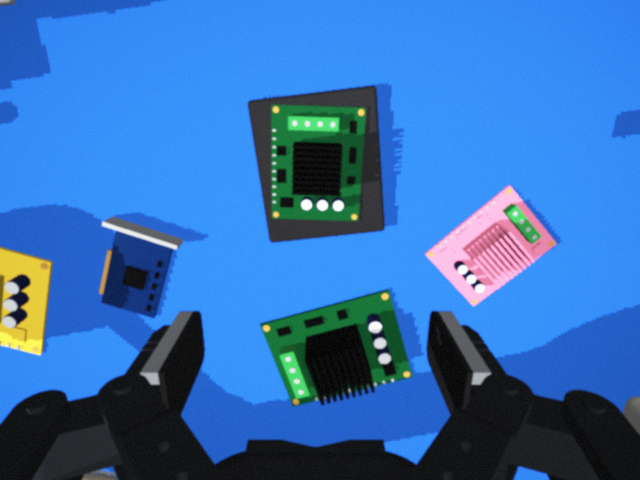

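wc: the fixed ledge's brass/black edge is near row 69 and the sliding one near row 204, with columns about 235–322. The knobs are at (282,253) red and (517,134) black. wb: the board is on its pad at (318,162), terminal block towards +x. I'll fit the jaw edges numerically.

```bash
python3 - <<'E'
from h import *
im=cv2.imread("pics/wc.png");c=load("wc")
hsv=cv2.cvtColor(im,cv2.COLOR_BGR2HSV)
m=cv2.inRange(hsv,(8,90,90),(24,255,255)); m[270:]=0
n,l,s,ct=cv2.connectedComponentsWithStats(m)
ids=sorted(1+np.argsort(s[1:,4])[-2:],key=lambda i:ct[i][1])
D={}
for i,nm,top in zip(ids,["fixed","slide"],[1,0]):
    x0,y0,w,h,_=s[i];print(nm,s[i])
    cols=np.arange(x0+4,x0+w-4); 
    e=[(np.where(l[:,u]==i)[0].min()-.5) if top else (np.where(l[:,u]==i)[0].max()+.5) for u in cols]
    P=np.array([ray(c,(u,v),.075)[:2] for u,v in zip(cols,e)])
    k=np.polyfit(P[:,1],P[:,0],1); r=P[:,0]-np.polyval(k,P[:,1]); g=abs(r)<.001; k=np.polyfit(P[g,1],P[g,0],1)
    ve=np.median(e); E=[ray(c,(x0-.5,ve+(3 if top else -3)),.075),ray(c,(x0+w-.5,ve+(3 if top else -3)),.075)]
    yaw=np.degrees(np.arctan(-k[0])); ym=(E[0][1]+E[1][1])/2
    print("yaw",yaw,"len",E[0][1]-E[1][1],"mid on wall",np.polyval(k,ym),ym); D[nm]=np.array([np.polyval(k,ym),ym])
print("gap",D["fixed"]-D["slide"],np.linalg.norm(D["fixed"]-D["slide"]))
red=cv2.inRange(hsv,(0,150,120),(6,255,255))|cv2.inRange(hsv,(174,150,120),(180,255,255))
print("red bbox",cv2.boundingRect(red))
print("jk",ray(c,(282,253.5),.102),"pk",ray(c,(517,134),.09),c["eye"])
E
```

```text
fixed [ 235   69   87   13 1092]
yaw 5.396411363798732 len 0.0689343066174749 mid on wall 0.6517542873028094 0.12596404595960015
slide [243 192  79  13 926]
yaw 4.911376934719001 len 0.06945764694199168 mid on wall 0.5419024773084679 0.1175687675548418
gap [0.1099 0.0084] 0.11017214193491164
red bbox (271, 244, 21, 18)
jk [0.5055 0.1135 0.102 ] pk [ 0.6176 -0.0677  0.09  ] [0.6329 0.0952 0.4131]
```

```bash
cat >> h.py <<'E'
YAW=np.radians(5.1); ex=np.array([np.cos(YAW),np.sin(YAW),0]); ey=np.array([-np.sin(YAW),np.cos(YAW),0])
S=np.array([.602,.1215,0]); RS=down(YAW-np.pi/2)
def st(msg=""):
    s=env.sense(); print(msg,round(s["t"],2),"p",s["tool_pos"],"F",s["force"],"w",round(s["grip_width"],3),"gf",s["grip_force"]); return s
E
python3 - <<'E'
from h import *
R=down(np.radians(-91.6))
env.movep([.487,-.293,.10],R); env.move_l([.487,-.293,.021],feed=.08); st("at")
env.grab(30); st("grip")
env.move_l([.487,-.293,.06],feed=.06); env.wait(.1); st("lift")
env.move_l([.487,-.293,.20],feed=.2)
env.wait(.1);c=env.camera_params("wrist");im=env.grab_frame("wrist");cv2.imwrite("pics/wg.png",im[:,:,::-1])
json.dump({k:np.array(v).tolist() for k,v in c.items()},open("pics/wg.json","w")); s=st("up")
E
```

```text
at 6.17 p [ 0.4874 -0.2933  0.0217] F [ 0.2429 -0.8184  0.5798] w 0.999 gf 0.0
grip 6.67 p [ 0.4872 -0.2931  0.0214] F [-0.3207  1.1154  3.5955] w 0.464 gf 32.24976360797882
lift 7.57 p [ 0.4867 -0.2928  0.0594] F [-0.7478  0.5463 -1.815 ] w 0.461 gf 31.859048008918762
up 8.57 p [ 0.4865 -0.2926  0.198 ] F [-0.1132 -1.0184 -1.7276] w 0.457 gf 31.875194907188416
```

View pics/wg.png

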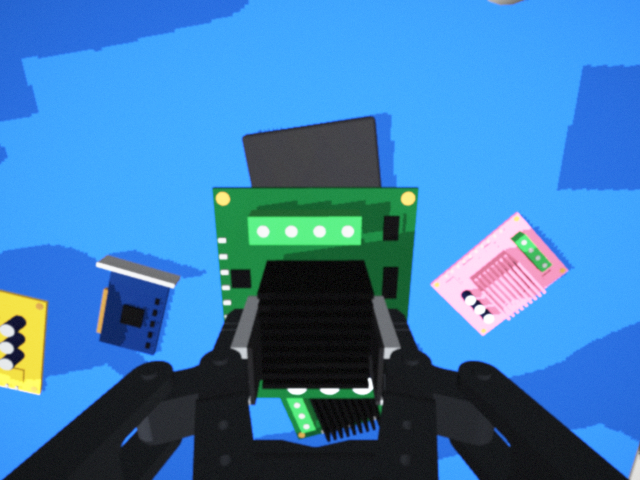

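The board hangs square in the grip; its front edge is at row 187, columns 213–419. I compute the in-hand offset and move to hover over the seat.

```bash
python3 - <<'E'
from h import *
c=load("wg"); z=.198-.0092+.0024
a,b=ray(c,(213,187),z),ray(c,(419,187),z)
s=env.sense();R=s["eef_rot"];p=s["tool_pos"]
d=R.T@(((a+b)/2)-p); print("edge mid in tool",d,"width",np.linalg.norm(a-b),"tilt",np.degrees(np.arctan2(*(R.T@(b-a))[:2])))
env.movep(S-.0045*ex+[0,0,.20],RS); st("hover")
cv2.imwrite("pics/s1.png",env.grab_frame("scene")[:,:,::-1])
E
```

```text
edge mid in tool [0.0502 0.0011 0.0067] width 0.07946513672244034 tilt -0.026265824434499378
hover 10.14 p [0.5977 0.1199 0.2   ] F [ 0.0909 -0.3028 -1.2303] w 0.465 gf 31.863938570022583
```

View pics/s1.png

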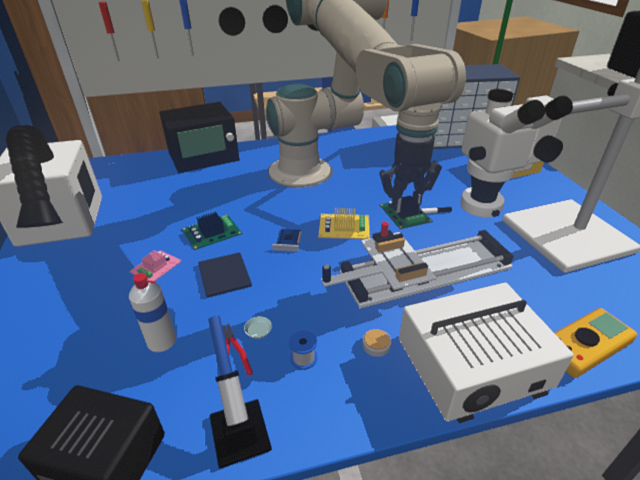

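The board is held level at hover, pad empty at (225,273), nothing else moved. The wrist housing at (465,75) is near the microscope head at (468,130), so I check the clearance before lowering.

```bash
python3 - <<'E'
from h import *
c=env.camera_params("scene")
def rx(uv,x):
    d=c["rotation"]@np.array([(uv[0]-c["cx"])/c["fx"],(uv[1]-c["cy"])/c["fy"],1]); return c["eye"]+d*(x-c["eye"][0])/d[0]
for x in (.54,.59,.64): print(x,"housing right",rx((465,75),x),rx((463,90),x),"head left",rx((465,140),x),rx((470,118),x),"eyep",rx((488,97),x))
print("ring centre",ray(c,(484,203),.168))
print("carriage stop? TCP",env.sense()["joint_pos"])
E
```

```text
0.54 housing right [0.54   0.2419 0.4629] [0.54   0.2439 0.4327] head left [0.54   0.2728 0.3197] [0.54   0.2738 0.3702] eyep [0.54   0.3063 0.4127]
0.59 housing right [0.59   0.2106 0.4799] [0.59   0.2124 0.4516] head left [0.59   0.2395 0.3457] [0.59   0.2404 0.393 ] eyep [0.59   0.2709 0.4328]
0.64 housing right [0.64   0.1792 0.4969] [0.64   0.1809 0.4705] head left [0.64   0.2062 0.3716] [0.64   0.2071 0.4158] eyep [0.64   0.2355 0.453 ]
ring centre [0.5783 0.3346 0.168 ]
carriage stop? TCP [ 0.1374  0.3019  1.1824 -0.0003  1.6573  1.6209]
```

Clearance to the head is about 35 mm, which is enough. Lowering with force checks.

```bash
python3 - <<'E'
from h import *
P=S-.0045*ex+.0015*ey
env.move_l(P+[0,0,.12],feed=.12); env.move_l(P+[0,0,.091],feed=.05); env.wait(.2)
f0=st("above")["force"][2]
for z in np.arange(.089,.080,-.001):
    env.move_l(P+[0,0,z],feed=.02); s=env.sense()
    print(round(z,4),s["tool_pos"],s["force"])
    if s["force"][2]-f0>3: break
env.wait(.2); st("down")
for n in("wrist","scene"): cv2.imwrite(f"pics/{n}2.png",env.grab_frame(n)[:,:,::-1])
E
```

```text
above 11.94 p [0.5976 0.1226 0.0914] F [ 0.3325 -0.8168 -1.1326] w 0.46 gf 31.849740743637085
0.089 [0.5973 0.1226 0.0888] [ 0.2123 -0.269  -1.3973]
0.088 [0.5973 0.1226 0.0879] [-0.3257 -0.2367 -1.437 ]
0.087 [0.5973 0.1226 0.0869] [-0.8929 -0.076  -2.0725]
0.086 [0.5973 0.1226 0.0859] [ 0.0322 -0.3168 -0.5921]
0.085 [0.5973 0.1226 0.0849] [ 0.377   0.0627 -1.396 ]
0.084 [0.5976 0.1226 0.0844] [0.5968 0.0082 0.4396]
0.083 [0.5976 0.1226 0.0843] [-4.3703 -1.6646  7.1867]
down 13.89 p [0.5976 0.1226 0.0843] F [-3.1911  0.4051  6.7495] w 0.461 gf 32.79249429702759
```

```bash
python3 - <<'E'
from h import *
P=S-.0045*ex+.0015*ey
env.move_l(P+[0,0,.084],feed=.02); env.open(); env.wait(.2); st("open")
env.move_l(P+[0,0,.13],feed=.06); env.move_l(P+[0,0,.22],feed=.2)
env.movep(S-.055*ex-.03*ey+[0,0,.26],RS); env.wait(.2)
c=env.camera_params("wrist");im=env.grab_frame("wrist");cv2.imwrite("pics/wp.png",im[:,:,::-1])
json.dump({k:np.array(v).tolist() for k,v in c.items()},open("pics/wp.json","w")); st()
hsv=cv2.cvtColor(im,cv2.COLOR_RGB2HSV)
m=cv2.inRange(hsv,(45,80,30),(85,255,255))
n,l,s,ct=cv2.connectedComponentsWithStats(cv2.morphologyEx(m,cv2.MORPH_CLOSE,np.ones((9,9))))
for i in range(1,n):
    if s[i,4]<1500: continue
    cn=max(cv2.findContours((l==i).astype(np.uint8),cv2.RETR_EXTERNAL,cv2.CHAIN_APPROX_NONE)[0],key=len)
    W=np.array([ray(c,p[0],.0774) for p in cn])-S
    r=cv2.minAreaRect(np.c_[W@ex,W@ey].astype(np.float32)*1000); print(s[i],r)
red=cv2.inRange(hsv,(0,150,120),(6,255,255))|cv2.inRange(hsv,(174,150,120),(180,255,255))
n,l,s,ct=cv2.connectedComponentsWithStats(red)
for i in range(1,n):
    if s[i,4]>60:
        q=ray(c,ct[i],.100)-S; print("red",s[i],q@ex,q@ey)
E
```

```text
open 14.96 p [0.5974 0.1226 0.084 ] F [ 0.2454  0.2523 -1.2908] w 1.003 gf 0.0
 17.12 p [0.5498 0.0871 0.2581] F [ 0.3371  0.1181 -0.1686] w 1.0 gf 0.0
[ 223   73  104  127 8905] ((-4.592533111572266, 0.6020393371582031), (78.92451477050781, 98.5035400390625), 89.98257446289062)
red [266 247  21  19 299] -0.09652382059451288 0.001633194512668384
```

Placed as planned: x -4.6 mm, y +0.6 mm, square. Now the jaw knob: pinch it and push towards +x until the force rises.

```bash
python3 - <<'E'
from h import *
K=S-.097*ex+.001*ey
env.movep(K+[0,0,.15],RS); env.move_l(K+[0,0,.078],feed=.1); st("at")
env.grab(25); env.wait(.1); s=st("pinch"); f0=s["force"]@ex; p0=s["tool_pos"]
for d in np.arange(.001,.0145,.001):
    env.move_l(K+d*ex+[0,0,.078],feed=.02); s=env.sense(); f=(s["force"]-0)@ex
    print(round(d,3),"moved",(s["tool_pos"]-p0)@ex*1000,"f",f-f0)
    if f-f0<-14 or (s["tool_pos"]-p0)@ex>.0115: break
st("end")
E
```

```text
at 18.54 p [0.5059 0.1139 0.0789] F [ 0.6833  0.1647 -0.031 ] w 0.998 gf 0.0
pinch 19.27 p [0.5053 0.114  0.0783] F [-1.7402  0.5061  3.2436] w 0.198 gf 25.74995845556259
0.001 moved 0.8065045405717105 f -1.5707992399805006
0.002 moved 1.846651091566822 f -2.520159726772272
0.003 moved 2.853738791987034 f -1.626190610953408
0.004 moved 3.8713216454968054 f -2.2448499474018018
0.005 moved 4.880185464874278 f -1.7542432357846496
0.006 moved 5.869735383477568 f -1.8531657983259426
0.007 moved 6.871111842764008 f -1.5984016216933272
0.008 moved 7.87586737434964 f -2.174132829085277
0.009 moved 8.86810598401234 f -1.4358151100727101
0.01 moved 9.550844331390659 f -3.7394682402720445
0.011 moved 9.667228790918386 f -9.111580443190116
0.012 moved 9.748729321426676 f -14.307453288631002
end 22.27 p [0.5151 0.1148 0.0781] F [-15.9091  -1.6838  13.2019] w 0.201 gf 26.862351894378662
```

The jaw stops firmly at about 9.7 mm, so the board is clamped. Next: release, measure the board again, then push the black knob from behind with shut fingers, the tool leaned about 12° away from the microscope.

```bash
cat >> h.py <<'E'
def boardpose():
    env.wait(.2);c=env.camera_params("wrist");im=env.grab_frame("wrist")
    hsv=cv2.cvtColor(im,cv2.COLOR_RGB2HSV); m=cv2.inRange(hsv,(45,80,30),(85,255,255))
    n,l,s,ct=cv2.connectedComponentsWithStats(cv2.morphologyEx(m,cv2.MORPH_CLOSE,np.ones((9,9))))
    for i in range(1,n):
        if s[i,4]<1500: continue
        cn=max(cv2.findContours((l==i).astype(np.uint8),cv2.RETR_EXTERNAL,cv2.CHAIN_APPROX_NONE)[0],key=len)
        W=np.array([ray(c,p[0],.0774) for p in cn])-S
        r=cv2.minAreaRect(np.c_[W@ex,W@ey].astype(np.float32)*1000); print(s[i],r)
    return im
from scipy.spatial.transform import Rotation as Rot
def tilt(deg): return Rot.from_rotvec(ex*np.radians(deg)).as_matrix()@RS
E
python3 - <<'E'
from h import *
K=S-.097*ex+.001*ey
env.open(); st("open"); 
p=env.sense()["tool_pos"]; env.move_l([p[0],p[1],.15],feed=.12)
env.movep(S-.055*ex-.03*ey+[0,0,.26],RS); cv2.imwrite("pics/wj.png",boardpose()[:,:,::-1]); st()
R=tilt(12); print("tool z",R[:,2]@ey)
A=S-.255*ey
print(env.solve_ik(A+[0,0,.064],R), env.solve_ik(S-.19*ey+.19*ey+[0,0,.064],R))
E
```

```text
open 22.93 p [0.5173 0.1149 0.078 ] F [-0.6854 -0.164  -0.0571] w 0.999 gf 0.0
[ 224   64  104  132 9318] ((-0.31668853759765625, -0.5955924987792969), (78.88563537597656, 101.43383026123047), 89.97628784179688)
 24.48 p [0.5493 0.0869 0.2584] F [ 0.6828 -0.0635 -0.0254] w 1.001 gf 0.0
tool z 0.2079116908177593
[-0.3499  0.534   1.1716  0.1895  1.5269  1.1149] [0.0436 0.4073 1.3411 0.2121 1.4066 1.4892]
```

```bash
python3 - <<'E'
from h import *
R=tilt(12); A=S-.255*ey
env.grab(30)
env.movep(A+[0,0,.16],R); env.move_l(A+[0,0,.064],feed=.12); env.wait(.2); s=st("behind"); f0=s["force"]@ey
Y=-.255
def go(y,feed):
    env.move_l(S+y*ey+[0,0,.064],feed=feed); s=env.sense(); f=s["force"]@ey-f0
    print(round(y,4),"y",(s["tool_pos"]-S)@ey,"x",(s["tool_pos"]-S)@ex,"f",f); return f
go(-.225,.05); go(-.205,.04); go(-.10,.09); go(-.03,.09); go(-.012,.05)
E
```

```text
behind 27.39 p [ 0.6251 -0.1327  0.0649] F [-0.1359  0.2479  0.4198] w -0.002 gf 0.0
-0.225 y -0.22502463248447618 x 1.7471729722695643e-05 f -0.7176886542822919
-0.205 y -0.20470569191589133 x -9.481903494420182e-06 f -0.6736621696029257
-0.1 y -0.10006370685540103 x -0.0003131983326958117 f -0.2655466062495347
-0.03 y -0.029882904912146915 x -6.591885292512406e-05 f 0.5268538679249991
-0.012 y -0.01183688071119715 x 0.00010242633058076743 f -2.786809773864059
```

```bash
python3 - <<'E'
from h import *
a=env.grab_frame("scene")[:,:,::-1];b=env.grab_frame("side")[:,:,::-1]
a=cv2.resize(a[60:310,300:540],(576,600))[:, :];a=cv2.resize(a,(440,458));b=cv2.resize(b[130:380,130:330],(360,450))
o=np.zeros((460,800,3),np.uint8);o[:458,:440]=a;o[:450,440:]=b;cv2.imwrite("pics/fin.png",o)
E
```

```text
(no output)
```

View pics/fin.png

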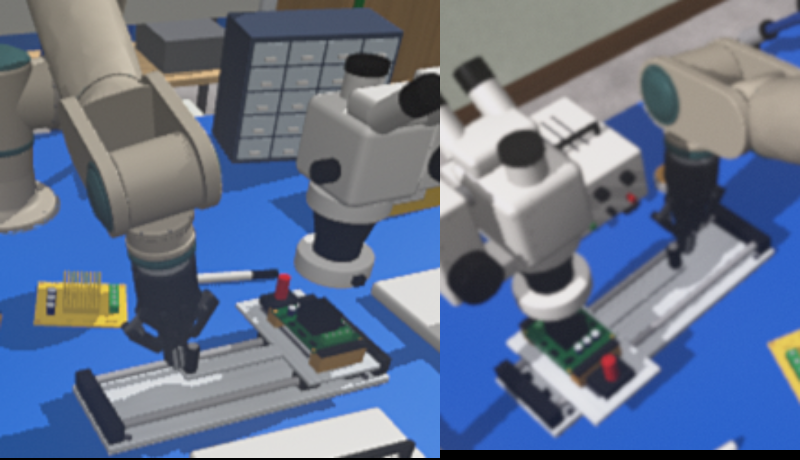

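The view shows the board clamped on the carriage, which has been carried nearly home beneath the ring light. The fingers are behind the black knob at about (185,350) in the left half, well clear of the microscope. I finish the push in small force-checked steps.

```bash
python3 - <<'E'
from h import *
R=tilt(12); s=st(); f0=0
for y in np.arange(-.0105,.03,.0015):
    env.move_l(S+y*ey+[0,0,.064],feed=.03); s=env.sense(); f=s["force"]@ey
    print(round(y,4),round((s["tool_pos"]-S)@ey,4),round(f,1))
    if f<-14: break
env.wait(.3); st("end")
E
```

```text
31.64 p [0.6031 0.1097 0.064 ] F [ 0.9927 -2.327  -0.1756] w -0.001 gf 1.1478566005825996
-0.0105 -0.0115 -6.9
-0.009 -0.0113 -12.5
-0.0075 -0.0111 -16.3
end 32.69 p [0.6032 0.1105 0.064 ] F [  1.0432 -16.9754   1.308 ] w 0.0 gf 8.348398804664612
```

```bash
python3 - <<'E'
from h import *
R=tilt(12)
env.move_l(S-.05*ey+[0,0,.064],feed=.1); env.move_l(S-.08*ey+[0,0,.2],feed=.2)
c=env.camera_params("scene"); fr=env.grab_frame("scene"); cv2.imwrite("pics/s9.png",fr[:,:,::-1])
for n in ("scene0","s9"):
    h=cv2.cvtColor(cv2.imread(f"pics/{n}.png"),cv2.COLOR_BGR2HSV)
    m=cv2.inRange(h,(0,150,80),(6,255,255))|cv2.inRange(h,(174,150,80),(180,255,255)); m[:200]=0;m[260:]=0;m[:,:300]=0
    x,y,w,hh=cv2.boundingRect(m); q=ray(c,(x+w/2-.5,y+2),.102)-S; print(n,(x,y,w,hh),"seat frame",q@ex,q@ey)
env.movep(S-.055*ex+.06*ey+[0,0,.26],tilt(12)); cv2.imwrite("pics/w9.png",boardpose()[:,:,::-1]); st()
E
```

```text
scene0 (382, 222, 6, 4) seat frame -0.08945339526040573 -0.001296135104594815
s9 (452, 210, 6, 10) seat frame -0.07632288526664392 0.19294151089973136
[ 150   67   98  124 5300] ((0.7955284118652344, 197.58963012695312), (80.14804077148438, 101.72528839111328), 89.94259643554688)
 35.11 p [0.5423 0.1752 0.2589] F [ 0.3541 -0.1059  0.4897] w 0.004 gf 0.0
```

The carriage moved about 198 mm. I check against the ring light's position whether that hard stop is the home position.

```bash
python3 - <<'E'
from h import *
th=np.linspace(0,2*np.pi,72)
for n,rows,c0,c1 in(("scene",range(198,220,3),445,525),("side",range(280,312,4),155,235)):
    c=env.camera_params(n); im=cv2.imread(f"pics/{n}0.png"); hsv=cv2.cvtColor(im,cv2.COLOR_BGR2HSV)
    for t in(.19,.198,.206,.214):
        P=(S+t*ey)+np.c_[.048*np.cos(th),.048*np.sin(th),0*th+.168]
        Q=(P-c["eye"])@c["rotation"]; u=c["fx"]*Q[:,0]/Q[:,2]+c["cx"]; v=c["fy"]*Q[:,1]/Q[:,2]+c["cy"]
        print(n,t,"cols",u.min().round(1),u.max().round(1),"rows",v.min().round(1),v.max().round(1))
    for r in rows:
        w=np.where(hsv[r,c0:c1,1]<90)[0]+c0; print(r,(w.min(),w.max(),len(w)) if len(w) else None)
E
```

```text
scene 0.19 cols 455.7 497.8 rows 195.2 217.4
scene 0.198 cols 458.6 500.6 rows 194.6 216.7
scene 0.206 cols 461.4 503.5 rows 194.1 216.0
scene 0.214 cols 464.3 506.3 rows 193.5 215.4
198 (np.int64(461), np.int64(503), 29)
201 (np.int64(461), np.int64(503), 34)
204 (np.int64(461), np.int64(503), 43)
207 (np.int64(462), np.int64(502), 41)
210 (np.int64(465), np.int64(524), 42)
213 (np.int64(470), np.int64(524), 48)
216 (np.int64(479), np.int64(524), 35)
219 (np.int64(502), np.int64(524), 23)
side 0.19 cols 175.4 218.4 rows 273.2 306.3
side 0.198 cols 172.5 215.6 rows 275.1 308.5
side 0.206 cols 169.5 212.9 rows 277.1 310.8
side 0.214 cols 166.6 210.1 rows 279.1 313.0
280 (np.int64(155), np.int64(212), 58)
284 (np.int64(155), np.int64(234), 59)
288 (np.int64(155), np.int64(234), 59)
292 (np.int64(155), np.int64(234), 59)
296 (np.int64(172), np.int64(234), 57)
300 (np.int64(174), np.int64(234), 57)
304 (np.int64(177), np.int64(234), 53)
308 (np.int64(203), np.int64(234), 32)
```

The ring light puts the axis about 0.20 m along the slide. That agrees with the 198 mm of travel within calibration, and the stop was hard (force rose to 16 N with no motion). Handing in.

```bash
python3 -c "
from cell import env
print(env.close_job())"
```

```text
the job is handed in; nothing more can be done
None
```

I loaded the green board, clamped it against the fixed jaw, pushed the carriage to a hard stop under the microscope and handed the job in; the verdict was not shown, and my camera check of the home position is only good to a few millimetres.

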